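# Kit one linkage set in the nest tray

### The arm

A 6-joint arm with a two-finger parallel gripper is mounted at the origin on the work surface. World frame = base frame: x ahead of the robot, y to its left, z up, the work surface at z = 0. Lengths are in mm, angles in rad, forces in N, time in s.
With the tool pointing down it reaches from about 400 to 925 mm from the base axis. Payload 12.5 kg.
Tool frame: the origin (TCP) lies at the very end of the fingers, on their centre line; the grasp point (between the pads) lies 19 mm behind it; z points along the fingers, y is the line along which they close (so a half turn about z gives the same grasp; the last joint's range is limited). The gripper opens to 95 mm and grips with 3 to 60 N. Pads are 20 mm wide; open, the fingers measure 119 mm over their backs; the gripper's body (75 mm by 180 mm) begins 59 mm behind the grasp point.
Start: joints at [-1.317, 0.491, 1.559, -0, 1.092, -0.106], TCP at [220.078, -584.989, 214.661] pointing down, gripper open.
Joint ranges: [-3.1, 3.1], [-0.84, 2.19], [0.05, 2.79], [-1.13, 4.28], [0.06, 2.93], [-2.69, 2.69]. Speed limits (rad/s): [2.22, 2.22, 2.79, 3.14, 3.14, 3.14].

### API

Orientations are given as [roll, pitch, yaw] about the fixed x, y, z axes, in that order (R = Rz(yaw) Ry(pitch) Rx(roll)).
In Python, from cell import * gives the robot as it stands.
- The arm moves only by the tool step_arm, never from a script. Its argument "plan" is a list of rows, each an object of numbers: "x", "y", "z": the shift along the tool's x, y, z in units of 25 mm (1.0 is 25 mm); "rx", "ry", "rz": the turn, a rotation vector about the tool's x, y, z in units of 0.1 rad (1.0 is 0.1 rad). In form: [{"x": .., "y": .., "z": .., "rx": .., "ry": .., "rz": ..}, ...]. A call has exactly 10 rows; each row shifts and turns the commanded pose from where the row before left it, along the tool's axes as they then stand; what a row does not reach is not made up. A row lasts 1/12 s, in which the tool goes at most 41.7 mm and 7.16 degrees, less where a joint would pass 70% of its speed; a pose out of reach is approached as far as the arm can. A call with a number of a shift or a turn outside -1 to 1 is refused whole. A call with a gripper value outside its range is refused whole. "jaw" is the closure, from -1 (fully open) to 1 (shut), so that 0 is half open, set as the call begins (left out, the last holds). The fingers move at their own pace and stop on an object; the grip force is fixed at half the most. Time passes only in rows, so rows that do not move let the fingers close, or fill a call up. It gives the time, the measured TCP pose, the force, the opening and the grip force at its end, in the units of the state.
- state(): the state, without advancing time (a new reading comes with each control period).
- read_camera(name): name is "side" or "top" or "wrist"; returns a dict with "image" (400x640x3 uint8, red, green, blue), "depth" (400x640 float32, mm along the optical axis (not along the pixel's ray), 0 where there is no reading), "vfov" (degrees; the focal length in pixels is half the picture's height over the tangent of half this angle, whatever the lens; pixels are square), "cx", "cy" (the principal point, pixels), "R" (3x3) and "t" (3): a world point X has camera coordinates R X + t. Camera axes: x right, y down, z forward; pixel columns grow to the right and rows downward; lengths in mm; the calibration is good to about 2 mm. The wrist camera is an equidistant fisheye: a pixel r from the principal point sees the ray r / f radians off the axis. A picture is of the moment at which its call begins.
- job_done(): hands the job in; it is judged then, once.
The state is a dict: "t": time; "joints": joint angles; "qvel": joint speeds; "tau": joint torques, N m; "eef_pos": TCP position; "tcp_rot": TCP orientation; "ft_force": force on the tool from outside, world axes, zero at the start; "moment": the same for the moment, N m; "opening": opening from 0.0 (shut) to 1.0 (fully open); "grip_force": force on a finger pad.
Only numpy, scipy, OpenCV 4.12 (cv2) and the standard library are available. Lean on these libraries where they do the work, as an engineer would, in place of code of your own. Each camera call takes 0.05 s, during which the arm holds its last target. There are 200 camera calls.

### The job

Make up one linkage kit in the red tray: lay the long link in the oblong pocket, stand the round-flanged bush in the round pocket and the fork in the square pocket, and slip the collar over the post, each the right way up and lying flat, down on the floor of its pocket or on the post's plate. The short link and the square-flanged bush belong to another machine: leave them where they are on the bench.

Things in the scene. Friction and masses are not known exactly. Their poses are not given: they have to be found in the camera images.
- long_link: Long steel link bar lying flat on the bench: 110 mm long over its two round eyes (eyes 30 mm diameter, 20 mm thick, centres 80 mm apart), joined by a bar 22 mm wide, its top 18 mm high. Grip across the middle. About 280 g. Origin: centre of its underside; x along its length, z up. Goes in link_nest, lengthwise.
- round_bush: Steel bush with a round flange: flange 54 mm diameter and 10 mm thick at the bottom, above it a hub 34 mm diameter reaching 44 mm above the underside; grip the hub. About 300 g. Origin: centre of its underside; z up. Put it in the round pocket of bush_nest.
- collar: Plain steel ring, 46 mm outer diameter, 28 mm open bore, 22 mm high, lying flat with its bore upright. About 130 g. Origin: centre of its underside; z up. Put it over the post of post_nest.
- fork: Steel fork (clevis): a 44 x 44 x 12 mm base with two upright cheeks 9 mm thick, 38 mm high in all, outer faces 22 mm either side of the centre in y; 26 mm gap. Grip it over both cheeks (44 mm along y). About 300 g. Origin: centre of its underside; z up. Put it in the square pocket of fork_nest, its sides roughly parallel to the pocket's; any quarter turn is fine.
- short_link: Look-alike, leave alone: the same kind of link bar but only 74 mm long over its eyes (centres 44 mm apart), otherwise as the long link. Origin: centre of its underside; x along its length.
- square_bush: Look-alike, leave alone: a bush like the other but with a square flange, 52 x 52 x 10 mm with four small dark hole marks; the same hub, 34 mm diameter, 44 mm high in all. Origin: centre of its underside; z up.
- link_nest: Nest with an oblong pocket 130 mm (along x) by 50 mm (along y), centred, 6 mm deep: the pocket's floor is 8 mm above the bench. Grey plate 140 (x) x 90 (y) x 10 mm, one of four fixed 2 x 2 in the red tray (rim 18 mm above the bench), in any order. Origin: centre of the underside, 4 mm above the bench; z up.
- bush_nest: Nest with a round pocket 74 mm in diameter, centred, 6 mm deep: the pocket's floor is 8 mm above the bench. Grey plate 140 (x) x 90 (y) x 10 mm, one of four fixed 2 x 2 in the red tray (rim 18 mm above the bench), in any order. Origin: centre of the underside, 4 mm above the bench; z up.
- fork_nest: Nest with a square pocket 64 x 64 mm, centred, 6 mm deep: the pocket's floor is 8 mm above the bench. Grey plate 140 (x) x 90 (y) x 10 mm, one of four fixed 2 x 2 in the red tray (rim 18 mm above the bench), in any order. Origin: centre of the underside, 4 mm above the bench; z up.
- post_nest: Nest without a pocket: a flat plate (top 14 mm above the bench) with an upright steel post at its centre, 12 mm in diameter, its domed top 44 mm above the bench. The collar goes around it. Grey plate 140 (x) x 90 (y) x 10 mm, one of four fixed 2 x 2 in the red tray (rim 18 mm above the bench), in any order. Origin: centre of the underside, 4 mm above the bench; z up.
Things that resemble listed ones, but are neither listed nor needed, are in the scene too. What is shaped like the long_link but orange is not meant.

How it is judged:
By the outcome, as a careful person would: the job done as asked, in the order asked, and still so for the second after the job is handed in, with the robot touching nothing.
It also fails if it takes over 118 s, if anything falls off the work surface, if the arm or the gripper's body presses on something with over 40 N, if the wrist force passes 120 N, or if a joint passes its speed limit or range.

## Working session

There is one attempt and no reset: what is moved stays moved. The work goes in short steps, Python scripts to look and compute and a tool call to move; the robot and the scene stay as the last step left them, time stands still between calls to the robot, and variables do not carry over. Pictures are saved under pics/ and viewed, at most 14 in all, crops included, and the job is handed in when it is done.

Besides the shell and the picture viewer there is one more tool, called after ">>>" by a JSON object that holds its "op" and its "data". step_arm: Moves the arm, as the interface text tells. Shifts and turns lie within -1 to 1; 1 stands for 25 mm of shift or 0.1 rad of turn. Its arguments: {"type":"object","properties":{"plan":{"type":"array","items":{"type":"object","properties":{"x":{"type":"number"},"y":{"type":"number"},"z":{"type":"number"},"rx":{"type":"number"},"ry":{"type":"number"},"rz":{"type":"number"}}}},"jaw":{"type":"number"}},"required":["plan"]}

```bash
mkdir -p pics
cat > h.py <<'E'
from cell import *
import numpy as np, cv2
def cam(n):
    c=read_camera(n); c["f"]=200/np.tan(np.radians(c["vfov"]/2)); return c
def cloud(c):
    h,w=c["depth"].shape; v,u=np.mgrid[0:h,0:w].astype(float)
    x=(u-c["cx"])/c["f"]; y=(v-c["cy"])/c["f"]; d=c["depth"]
    P=np.stack([x*d,y*d,d],-1)
    return (P-np.array(c["t"]))@np.array(c["R"])
E
python3 - <<'E'
from h import *
import pickle
for n in("top","side"):
    c=cam(n); cv2.imwrite(f"pics/{n}.png",c["image"][:,:,::-1]); pickle.dump(c,open(n+".pkl","wb"))
    P=cloud(c); print(n,c["vfov"],-np.array(c["R"]).T@c["t"],P[200,320],P[100,100],P[100,540],P[300,100],P[300,540])
s=state();print(s["t"],s["eef_pos"],s["tcp_rot"],s["opening"])
E
```

```text
top 43.495103490276286 [ 391.10482409  -26.9773277  1019.21678166] [529.38910134 -43.06425338   7.93514877] [7.28659223e+02 4.20073022e+02 3.82108235e-01] [ 750.67233902 -496.89847352   16.50598374] [318.62559215 388.95934754   0.66670322] [ 338.17374323 -493.16143456   -1.75083889]
side 42.39146960638922 [ 28.71530079 869.86349238 791.66916469] [ 546.09806985 -127.40580589    3.41446657] [1640.42828876 -379.11256331  -44.50715725] [  132.51738444 -1148.35887609   -21.44416637] [779.58870084 409.69188081   3.29467178] [-22.81876165  69.83918726  86.19968146]
0.1 [ 220.00773967 -584.75533627  214.13873158] [-3.14058897e+00 -6.75312774e-05  3.59805099e-01] 1.0027776366996055
```

View pics/top.png

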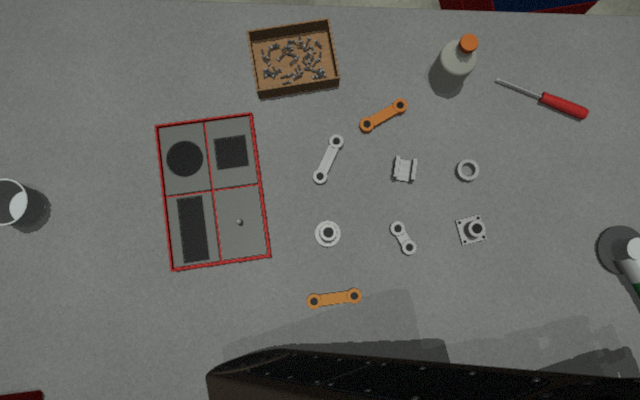

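View pics/side.png

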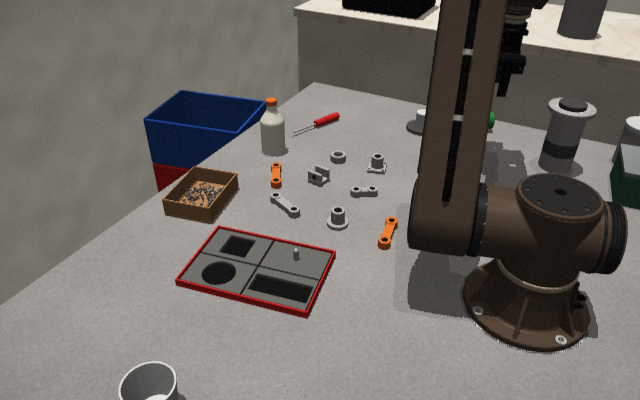

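The top view shows these candidates:
- **Long link:** grey at (328,160). The look-alikes are the short link (403,238) and the orange links (383,116) and (334,298).
- **Round bush:** (327,234). The look-alike is the square bush (471,229).
- **Fork and collar:** fork at (405,169), collar at (467,170).
- **Tray:** round pocket (185,158), square pocket (231,152), oblong pocket (193,229), post (239,222).

The side view agrees. Next I'll take one close crop to check the choice and measure.

Run:
```python
from h import *
import pickle
c=pickle.load(open("top.pkl","rb")); P=cloud(c); im=c["image"]
cv2.imwrite("pics/crop.png",cv2.resize(im[100:275,150:500,::-1],None,fx=2.28,fy=2.28,interpolation=cv2.INTER_CUBIC))
# bench plane check
b=P[260:290,280:300].reshape(-1,3); print("bench z",b[:,2].mean())
def obj(n,u,v,r,zmin=6,zmax=70):
    m=np.zeros(im.shape[:2],bool); m[v-r:v+r,u-r:u+r]=1
    m&=(P[...,2]>zmin)&(P[...,2]<zmax)
    k,l,s,ce=cv2.connectedComponentsWithStats(m.astype(np.uint8)); i=1+np.argmax(s[1:,4]); m=l==i
    Q=P[m]; (cx,cy),(a,bb),an=cv2.minAreaRect(Q[:,:2].astype(np.float32))
    print(n,m.sum(),"rect",np.round([cx,cy,a,bb,an],1),"z",np.round(np.percentile(Q[:,2],[10,50,95]),1))
for a in [("long",328,160,28),("short",403,238,22),("rb",327,234,20),("rbhub",327,234,20,30),("fork",405,169,20),("forktop",405,169,20,25),("collar",467,170,18),("sb",471,229,20)]: obj(*a)
# dark pockets
g=im.max(2)
for n,u,v,r in [("round",185,158,22),("square",231,152,20),("oblong",193,229,38)]:
    m=np.zeros(g.shape,np.uint8); m[v-r:v+r,u-r:u+r]=(g[v-r:v+r,u-r:u+r]<60)
    k,l,s,ce=cv2.connectedComponentsWithStats(m); i=l[v,u]; Q=P[l==i]
    print(n,s[i,4],np.round(cv2.minAreaRect(Q[:,:2].astype(np.float32))[0],1),np.round(cv2.minAreaRect(Q[:,:2].astype(np.float32))[1:],1) if 0 else cv2.minAreaRect(Q[:,:2].astype(np.float32)),Q[:,2].mean())
Q=P[212:232,229:249].reshape(-1,3);q=Q[Q[:,2]>25];print("post",q.mean(0),len(q),q[:,2].max())
hsv=cv2.cvtColor(im,cv2.COLOR_RGB2HSV);m=((hsv[...,0]<8)|(hsv[...,0]>172))&(hsv[...,1]>150);m[:, :140]=0;m[:100]=0;m[280:]=0;m[:,285:]=0
print("tray",cv2.minAreaRect(P[m][:,:2].astype(np.float32)),P[m][:,2].mean())
```

```text
bench z 5.427583052622826
long 629 rect [613.8 -55.8  29.2 108.8  66.5] z [16.5 19.3 22.6]
short 474 rect [ 457.3 -209.9   73.1   29.    32.2] z [15.8 19.6 22.7]
rb 549 rect [462.9 -58.2  52.7  51.6  46.2] z [ 8.9 12.7 46.8]
rbhub 231 rect [461.9 -58.5  31.3  33.    0.7] z [42.4 44.7 47.5]
fork 547 rect [ 596.  -210.2   44.8   44.2   83.7] z [10.6 16.5 40.3]
forktop 122 rect [ 598.3 -192.6    9.3   43.4   83.2] z [29.8 38.  41. ]
collar 329 rect [ 599.4 -341.4   45.    45.5   38.7] z [11.1 21.1 24.9]
sb 666 rect [ 477.8 -349.7   51.7   53.4   15.9] z [ 8.5 12.9 46. ]
round 992 [502.6 126.5] ((502.639404296875, 126.47225952148438), (375.84967041015625, 71.78678894042969), 46.14039993286133) 11.29299182678653
square 933 [515.5  83.2] ((515.450439453125, 83.21206665039062), (323.1624755859375, 77.33140563964844), 28.088319778442383) 16.548650827612835
oblong 1572 [461.8 109.7] ((461.7903137207031, 109.66624450683594), (276.7696533203125, 134.4253387451172), 88.5531234741211) 12.116408544331899
post [473.27698383 106.21322016 113.74129401] 40 1019.2167816641062
tray ((532.4706420898438, 136.2091064453125), (334.214599609375, 273.4173278808594), 9.811912536621094) 16.948938839183597
```

View pics/crop.png

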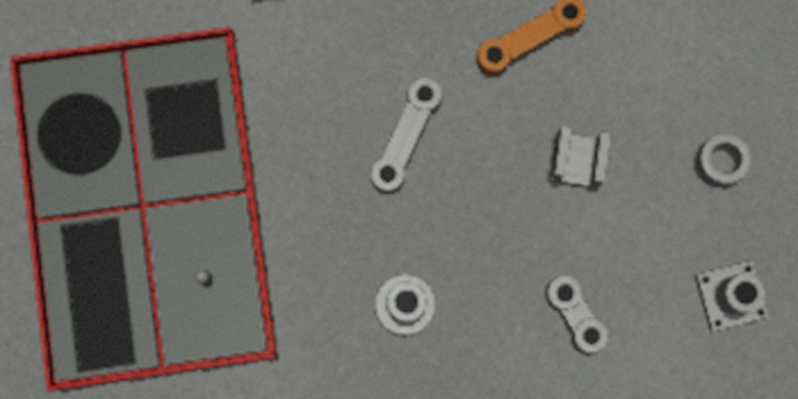

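The crop confirms the choice: grey long link at crop (405,135), round flange at (405,303), fork at (580,158) with its cheeks up, collar at (724,160). Missing depth readings spoiled the tray numbers, so I'll redo those by casting rays onto known heights.

```bash
cat >> h.py <<'E'
def ray(c,uv,z):
    uv=np.atleast_2d(np.asarray(uv,float)); R=np.array(c["R"]); o=-R.T@c["t"]
    d=np.c_[(uv[:,0]-c["cx"])/c["f"],(uv[:,1]-c["cy"])/c["f"],np.ones(len(uv))]@R
    return o+d*((z-o[2])/d[:,2])[:,None]
E
python3 - <<'E'
from h import *
import pickle
c=pickle.load(open("top.pkl","rb")); P=cloud(c); im=c["image"]; g=im.max(2)
def fit(n,l,z):
    v,u=np.nonzero(l); X=ray(c,np.c_[u,v],z)[:,:2]; r=cv2.minAreaRect(X.astype(np.float32)); print(n,"mean",X.mean(0).round(1),"rect",np.round([*r[0],*r[1],r[2]],1))
for n,u,v,r in [("round",185,158,22),("square",231,152,20),("oblong",193,229,38)]:
    m=np.zeros(g.shape,np.uint8); m[v-r:v+r,u-r:u+r]=(g[v-r:v+r,u-r:u+r]<60)
    k,l,s,ce=cv2.connectedComponentsWithStats(m); fit(n,l==l[v,u],10)
hsv=cv2.cvtColor(im,cv2.COLOR_RGB2HSV);m=((hsv[...,0]<8)|(hsv[...,0]>172))&(hsv[...,1]>120);m[:, :140]=0;m[:100]=0;m[280:]=0;m[:,285:]=0
fit("tray",m,18)
print("post top",ray(c,[150+204/2.28,100+277/2.28],42))
for n,u,v,z in [("long",328,160,20),("fork",405,169,30),("collar",467,170,22),("rb",327,233,44)]:print(n,ray(c,[u,v],z).round(1))
# bench tilt by region
for (u,v) in [(285,200),(370,200),(440,200),(520,200),(360,260),(300,110)]:
    q=P[v-6:v+6,u-6:u+6,2];print(u,v,np.median(q).round(1))
E
```

```text
round mean [607.8 235.9] rect [608.  236.1  72.3  71.8  47.9]
square mean [623.7 142.1] rect [623.8 142.   63.5  63.3   9.7]
oblong mean [464.  211.4] rect [464.4 211.4 129.1  49.4   9.8]
tray mean [538.2 174. ] rect [543.  175.  300.  200.    9.7]
post top [[478.32678679 113.57818634  42.        ]]
long [[610.2 -57.2  20. ]]
fork [[ 593.8 -212.3   30. ]]
collar [[ 596.8 -340.3   22. ]]
rb [[460.  -57.7  44. ]]
285 200 0.4
370 200 0.3
440 200 0.5
520 200 0.4
360 260 0.3
300 110 0.7
```

```bash
cat > go.py <<'E'
# usage: go.py x y z yaw(rad) -> remaining move in tool axes, in step units
from h import *
import sys
from scipy.spatial.transform import Rotation as Ro
x,y,z,w=map(float,sys.argv[1:5]); s=state()
R=Ro.from_euler("xyz",s["tcp_rot"]); G=Ro.from_euler("xyz",[np.pi,0,w])
print("t",round(s["t"],2),"pos",np.round(s["eef_pos"],1),"rot",np.round(s["tcp_rot"],3),"open",round(s["opening"],3),"F",np.round(s["ft_force"],1),"j6",round(s["joints"][5],2))
print("shift units",np.round(R.inv().apply(np.array([x,y,z])-s["eef_pos"])/25,2),"turn units",np.round((R.inv()*G).as_rotvec()/.1,2))
E
python3 go.py 613 -56 100 -0.41
```

```text
t 0.1 pos [ 220.  -584.8  214.1] rot [-3.141 -0.     0.36 ] open 1.003 F [ 0.2 -0.2  0.1] j6 -0.11
shift units [ 22.16 -14.26   4.58] turn units [-0.01  0.    7.7 ]
```

>>> {"op": "step_arm", "data": {"plan": [{"rz": 0.8},{"rz": 0.8},{"rz": 0.8},{"rz": 0.8},{"rz": 0.8},{"rz": 0.8},{"rz": 0.8},{"rz": 0.8},{"rz": 0.8},{"rz": 0.5}], "jaw": -0.3}}

```text
schema error: expected keys x, y, z, rx, ry, rz
```

```bash
python3 go.py 613 -56 100 -0.41
```

```text
t 0.1 pos [ 220.  -584.8  214.1] rot [-3.141 -0.     0.36 ] open 1.003 F [ 0.2 -0.2  0.1] j6 -0.11
shift units [ 22.16 -14.26   4.58] turn units [-0.01  0.    7.7 ]
```

All six keys are required in every row.

>>> {"op": "step_arm", "data": {"plan": [{"x": 0,"y": 0,"z": 0,"rx": 0,"ry": 0,"rz": 0.8},{"x": 0,"y": 0,"z": 0,"rx": 0,"ry": 0,"rz": 0.8},{"x": 0,"y": 0,"z": 0,"rx": 0,"ry": 0,"rz": 0.8},{"x": 0,"y": 0,"z": 0,"rx": 0,"ry": 0,"rz": 0.8},{"x": 0,"y": 0,"z": 0,"rx": 0,"ry": 0,"rz": 0.8},{"x": 0,"y": 0,"z": 0,"rx": 0,"ry": 0,"rz": 0.8},{"x": 0,"y": 0,"z": 0,"rx": 0,"ry": 0,"rz": 0.8},{"x": 0,"y": 0,"z": 0,"rx": 0,"ry": 0,"rz": 0.8},{"x": 0,"y": 0,"z": 0,"rx": 0,"ry": 0,"rz": 0.8},{"x": 0,"y": 0,"z": 0,"rx": 0,"ry": 0,"rz": 0.5}], "jaw": -0.3}}

```text
t: 0.93
eef_pos: [220.0, -584.8, 214.3]
tcp_rot: [-3.141, 0.0, -0.415]
ft_force: [-0.2, 0.6, -0.7]
opening: 0.651
grip_force: 0.0
```

```bash
python3 go.py 613 -56 100 -0.41
```

```text
t 0.93 pos [ 220.  -584.8  214.3] rot [-3.141  0.    -0.415] open 0.651 F [-0.2  0.6 -0.7] j6 0.67
shift units [  5.87 -25.69   4.58] turn units [-0.01  0.   -0.05]
```

>>> {"op": "step_arm", "data": {"plan": [{"x": 0.2,"y": -1,"z": 0,"rx": 0,"ry": 0,"rz": 0},{"x": 0.2,"y": -1,"z": 0,"rx": 0,"ry": 0,"rz": 0},{"x": 0.2,"y": -1,"z": 0,"rx": 0,"ry": 0,"rz": 0},{"x": 0.2,"y": -1,"z": 0,"rx": 0,"ry": 0,"rz": 0},{"x": 0.2,"y": -1,"z": 0,"rx": 0,"ry": 0,"rz": 0},{"x": 0.2,"y": -1,"z": 0,"rx": 0,"ry": 0,"rz": 0},{"x": 0.2,"y": -1,"z": 0,"rx": 0,"ry": 0,"rz": 0},{"x": 0.2,"y": -1,"z": 0,"rx": 0,"ry": 0,"rz": 0},{"x": 0.2,"y": -1,"z": 0,"rx": 0,"ry": 0,"rz": 0},{"x": 0.2,"y": -1,"z": 0,"rx": 0,"ry": 0,"rz": 0}]}}

```text
t: 1.77
eef_pos: [366.1, -374.5, 214.5]
tcp_rot: [-3.141, 0.0, -0.41]
ft_force: [0.5, -0.2, 0.7]
opening: 0.65
grip_force: 0.0
```

>>> {"op": "step_arm", "data": {"plan": [{"x": 0.3,"y": -1,"z": 0.2,"rx": 0,"ry": 0,"rz": 0},{"x": 0.3,"y": -1,"z": 0.2,"rx": 0,"ry": 0,"rz": 0},{"x": 0.3,"y": -1,"z": 0.2,"rx": 0,"ry": 0,"rz": 0},{"x": 0.3,"y": -1,"z": 0.2,"rx": 0,"ry": 0,"rz": 0},{"x": 0.3,"y": -1,"z": 0.2,"rx": 0,"ry": 0,"rz": 0},{"x": 0.3,"y": -1,"z": 0.2,"rx": 0,"ry": 0,"rz": 0},{"x": 0.3,"y": -1,"z": 0.2,"rx": 0,"ry": 0,"rz": 0},{"x": 0.3,"y": -1,"z": 0.2,"rx": 0,"ry": 0,"rz": 0},{"x": 0.3,"y": -1,"z": 0.2,"rx": 0,"ry": 0,"rz": 0},{"x": 0.3,"y": -1,"z": 0.2,"rx": 0,"ry": 0,"rz": 0}]}}

```text
t: 2.6
eef_pos: [534.7, -175.1, 164.1]
tcp_rot: [3.142, 0.001, -0.41]
ft_force: [0.1, -0.2, 0.5]
opening: 0.648
grip_force: 0.0
```

>>> {"op": "step_arm", "data": {"plan": [{"x": 0.1,"y": -1,"z": 0.3,"rx": 0,"ry": 0,"rz": 0},{"x": 0.1,"y": -1,"z": 0.3,"rx": 0,"ry": 0,"rz": 0},{"x": 0.1,"y": -1,"z": 0.3,"rx": 0,"ry": 0,"rz": 0},{"x": 0.1,"y": -1,"z": 0.3,"rx": 0,"ry": 0,"rz": 0},{"x": 0.1,"y": -1,"z": 0.3,"rx": 0,"ry": 0,"rz": 0},{"x": 0.3,"y": -0.7,"z": 0.3,"rx": 0,"ry": 0,"rz": 0},{"x": 0,"y": 0,"z": 0.3,"rx": 0,"ry": 0,"rz": 0},{"x": 0,"y": 0,"z": 0.3,"rx": 0,"ry": 0,"rz": 0},{"x": 0,"y": 0,"z": 0.2,"rx": 0,"ry": 0,"rz": 0},{"x": 0,"y": 0,"z": 0,"rx": 0,"ry": 0,"rz": 0}]}}

```text
t: 3.43
eef_pos: [608.2, -54.3, 98.4]
tcp_rot: [3.141, 0.002, -0.411]
ft_force: [-0.0, 0.0, -0.5]
opening: 0.651
grip_force: 0.0
```

```bash
python3 go.py 613 -56 8 -0.41
python3 - <<'E'
from h import *
c=cam("wrist"); cv2.imwrite("pics/w1.png",c["image"][:,:,::-1]); print(c["vfov"],c["f"],c["cx"],c["cy"],-np.array(c["R"]).T@c["t"])
E
```

```text
t 3.43 pos [608.2 -54.3  98.4] rot [ 3.141e+00  2.000e-03 -4.110e-01] open 0.651 F [-0.   0.  -0.5] j6 1.78
shift units [ 0.21 -0.02  3.62] turn units [ 0.01  0.02 -0.01]
65.70646984690485 309.70691628693146 319.2538074825906 198.9068178808844 [675.31666477 -82.56578532 268.12103742]
```

View pics/w1.png

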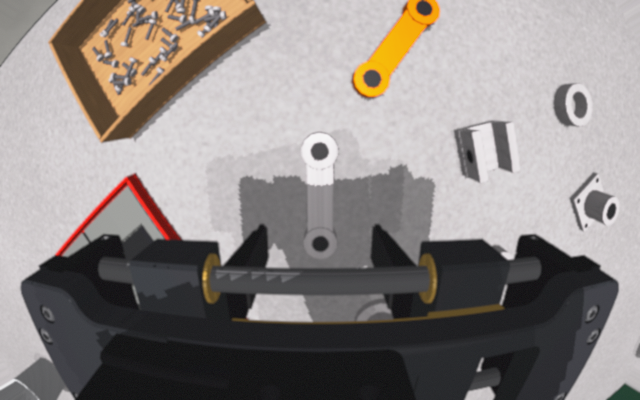

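The wrist view shows the grey long link, with eyes at (320,150) and (320,243), midway between the fingers at columns 262 and 377. I'll go down, close and lift.

>>> {"op": "step_arm", "data": {"plan": [{"x": 0.1,"y": 0,"z": 0.4,"rx": 0,"ry": 0,"rz": 0},{"x": 0.1,"y": 0,"z": 0.4,"rx": 0,"ry": 0,"rz": 0},{"x": 0,"y": 0,"z": 0.4,"rx": 0,"ry": 0,"rz": 0},{"x": 0,"y": 0,"z": 0.4,"rx": 0,"ry": 0,"rz": 0},{"x": 0,"y": 0,"z": 0.4,"rx": 0,"ry": 0,"rz": 0},{"x": 0,"y": 0,"z": 0.4,"rx": 0,"ry": 0,"rz": 0},{"x": 0,"y": 0,"z": 0.4,"rx": 0,"ry": 0,"rz": 0},{"x": 0,"y": 0,"z": 0.4,"rx": 0,"ry": 0,"rz": 0},{"x": 0,"y": 0,"z": 0.4,"rx": 0,"ry": 0,"rz": 0},{"x": 0,"y": 0,"z": 0,"rx": 0,"ry": 0,"rz": 0}]}}

```text
t: 4.32
eef_pos: [612.9, -55.4, 7.4]
tcp_rot: [3.141, 0.003, -0.41]
ft_force: [1.0, 0.2, 0.4]
opening: 0.647
grip_force: 0.0
```

>>> {"op": "step_arm", "data": {"plan": [{"x": 0,"y": 0,"z": 0,"rx": 0,"ry": 0,"rz": 0},{"x": 0,"y": 0,"z": 0,"rx": 0,"ry": 0,"rz": 0},{"x": 0,"y": 0,"z": 0,"rx": 0,"ry": 0,"rz": 0},{"x": 0,"y": 0,"z": 0,"rx": 0,"ry": 0,"rz": 0},{"x": 0,"y": 0,"z": 0,"rx": 0,"ry": 0,"rz": 0},{"x": 0,"y": 0,"z": 0,"rx": 0,"ry": 0,"rz": 0},{"x": 0,"y": 0,"z": 0,"rx": 0,"ry": 0,"rz": 0},{"x": 0,"y": 0,"z": 0,"rx": 0,"ry": 0,"rz": 0},{"x": 0,"y": 0,"z": 0,"rx": 0,"ry": 0,"rz": 0},{"x": 0,"y": 0,"z": 0,"rx": 0,"ry": 0,"rz": 0}], "jaw": 1}}

```text
t: 5.15
eef_pos: [613.9, -55.7, 9.9]
tcp_rot: [3.142, -0.0, -0.41]
ft_force: [-1.5, -0.4, 4.3]
opening: 0.229
grip_force: 30.0
```

>>> {"op": "step_arm", "data": {"plan": [{"x": 0,"y": 0,"z": -0.5,"rx": 0,"ry": 0,"rz": 0},{"x": 0,"y": 0,"z": -0.8,"rx": 0,"ry": 0,"rz": -0.2},{"x": 0,"y": 0,"z": -0.8,"rx": 0,"ry": 0,"rz": -0.7},{"x": 0,"y": 0,"z": -0.5,"rx": 0,"ry": 0,"rz": -0.7},{"x": 0,"y": 0,"z": 0,"rx": 0,"ry": 0,"rz": -0.7},{"x": 0,"y": 0,"z": 0,"rx": 0,"ry": 0,"rz": -0.7},{"x": 0,"y": 0,"z": 0,"rx": 0,"ry": 0,"rz": -0.7},{"x": 0,"y": 0,"z": 0,"rx": 0,"ry": 0,"rz": -0.7},{"x": 0,"y": 0,"z": 0,"rx": 0,"ry": 0,"rz": -0.7},{"x": 0,"y": 0,"z": 0,"rx": 0,"ry": 0,"rz": -0.7}]}}

```text
t: 5.98
eef_pos: [613.7, -55.5, 75.1]
tcp_rot: [-3.141, 0.0, 0.173]
ft_force: [0.2, -0.3, -3.5]
opening: 0.228
grip_force: 30.0
```

```bash
python3 go.py 464 211.4 18 0.17
```

```text
t 5.98 pos [613.7 -55.5  75.1] rot [-3.141  0.     0.173] open 0.228 F [ 0.2 -0.3 -3.5] j6 1.2
shift units [ -4.06 -11.55   2.29] turn units [-0.    0.    0.03]
```

>>> {"op": "step_arm", "data": {"plan": [{"x": -0.4,"y": -0.6,"z": 0,"rx": 0,"ry": 0,"rz": 0},{"x": -0.4,"y": -1,"z": 0,"rx": 0,"ry": 0,"rz": 0},{"x": -0.4,"y": -1,"z": 0,"rx": 0,"ry": 0,"rz": 0},{"x": -0.4,"y": -1,"z": 0,"rx": 0,"ry": 0,"rz": 0},{"x": -0.4,"y": -1,"z": 0,"rx": 0,"ry": 0,"rz": 0},{"x": -0.4,"y": -1,"z": 0,"rx": 0,"ry": 0,"rz": 0},{"x": -0.4,"y": -1,"z": 0,"rx": 0,"ry": 0,"rz": 0},{"x": -0.4,"y": -1,"z": 0,"rx": 0,"ry": 0,"rz": 0},{"x": -0.4,"y": -1,"z": 0,"rx": 0,"ry": 0,"rz": 0},{"x": -0.4,"y": -1,"z": 0,"rx": 0,"ry": 0,"rz": 0}]}}

```text
t: 6.82
eef_pos: [473.9, 165.1, 75.1]
tcp_rot: [-3.142, -0.0, 0.17]
ft_force: [1.0, -0.2, -2.6]
opening: 0.225
grip_force: 30.0
```

>>> {"op": "step_arm", "data": {"plan": [{"x": 0,"y": -1,"z": 0,"rx": 0,"ry": 0,"rz": 0},{"x": 0,"y": -0.7,"z": 0,"rx": 0,"ry": 0,"rz": 0},{"x": 0,"y": -0.3,"z": 0,"rx": 0,"ry": 0,"rz": 0},{"x": 0,"y": 0,"z": 0.3,"rx": 0,"ry": 0,"rz": 0},{"x": 0,"y": 0,"z": 0.5,"rx": 0,"ry": 0,"rz": 0},{"x": 0,"y": 0,"z": 0.4,"rx": 0,"ry": 0,"rz": 0},{"x": 0,"y": 0,"z": 0.3,"rx": 0,"ry": 0,"rz": 0},{"x": 0,"y": 0,"z": 0,"rx": 0,"ry": 0,"rz": 0},{"x": 0,"y": 0,"z": 0,"rx": 0,"ry": 0,"rz": 0},{"x": 0,"y": 0,"z": 0,"rx": 0,"ry": 0,"rz": 0}]}}

```text
t: 7.65
eef_pos: [466.5, 213.0, 37.2]
tcp_rot: [3.142, -0.0, 0.169]
ft_force: [-0.2, 0.0, -2.3]
opening: 0.225
grip_force: 30.0
```

```bash
python3 go.py 464 211.4 18 0.17
python3 - <<'E'
from h import *
c=cam("side"); cv2.imwrite("pics/s1.png",cv2.resize(c["image"][190:340,150:390,::-1],None,fx=3,fy=3,interpolation=cv2.INTER_CUBIC))
E
```

```text
t 7.65 pos [466.5 213.   37.2] rot [ 3.142 -0.     0.169] open 0.225 F [-0.2  0.  -2.3] j6 1.7
shift units [-0.11  0.05  0.77] turn units [ 0.   -0.   -0.01]
```

View pics/s1.png

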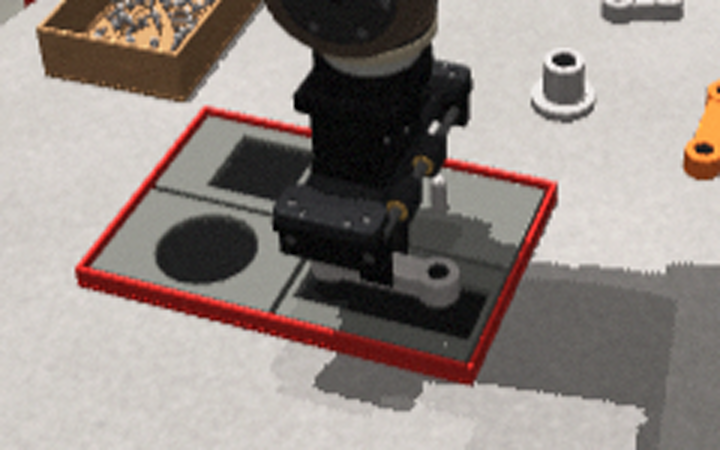

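The link hangs over the oblong pocket at crop (400,295), with its eye at (440,275). Lowering.

>>> {"op": "step_arm", "data": {"plan": [{"x": -0.1,"y": 0,"z": 0.2,"rx": 0,"ry": 0,"rz": 0},{"x": 0,"y": 0,"z": 0.2,"rx": 0,"ry": 0,"rz": 0},{"x": 0,"y": 0,"z": 0.2,"rx": 0,"ry": 0,"rz": 0},{"x": 0,"y": 0,"z": 0.1,"rx": 0,"ry": 0,"rz": 0},{"x": 0,"y": 0,"z": 0.1,"rx": 0,"ry": 0,"rz": 0},{"x": 0,"y": 0,"z": 0,"rx": 0,"ry": 0,"rz": 0},{"x": 0,"y": 0,"z": 0,"rx": 0,"ry": 0,"rz": 0},{"x": 0,"y": 0,"z": 0,"rx": 0,"ry": 0,"rz": 0},{"x": 0,"y": 0,"z": 0,"rx": 0,"ry": 0,"rz": 0},{"x": 0,"y": 0,"z": 0,"rx": 0,"ry": 0,"rz": 0}]}}

```text
t: 8.53
eef_pos: [463.9, 212.9, 17.4]
tcp_rot: [3.141, -0.0, 0.17]
ft_force: [-1.1, -1.7, 6.2]
opening: 0.229
grip_force: 30.0
```

>>> {"op": "step_arm", "data": {"plan": [{"x": 0,"y": 0,"z": 0,"rx": 0,"ry": 0,"rz": 0},{"x": 0,"y": 0,"z": 0,"rx": 0,"ry": 0,"rz": 0},{"x": 0,"y": 0,"z": 0,"rx": 0,"ry": 0,"rz": 0},{"x": 0,"y": 0,"z": 0,"rx": 0,"ry": 0,"rz": 0},{"x": 0,"y": 0,"z": -0.4,"rx": 0,"ry": 0,"rz": 0},{"x": 0,"y": 0,"z": -0.6,"rx": 0,"ry": 0,"rz": 0},{"x": 0,"y": 0,"z": -0.7,"rx": 0,"ry": 0,"rz": 0},{"x": 0,"y": 0,"z": -0.8,"rx": 0,"ry": 0,"rz": 0},{"x": 0,"y": 0,"z": -0.8,"rx": 0,"ry": 0,"rz": 0},{"x": 0,"y": 0,"z": -0.8,"rx": 0,"ry": 0,"rz": 0}], "jaw": 0.1}}

```text
t: 9.37
eef_pos: [463.7, 212.8, 121.2]
tcp_rot: [3.142, -0.0, 0.17]
ft_force: [-0.1, 0.2, 0.4]
opening: 0.45
grip_force: 0.0
```

```bash
python3 go.py 461.5 -58.3 30 0.17
```

```text
t 9.37 pos [463.7 212.8 121.2] rot [ 3.142 -0.     0.17 ] open 0.45 F [-0.1  0.2  0.4] j6 1.7
shift units [-1.92 10.67  3.65] turn units [ 0. -0. -0.]
```

>>> {"op": "step_arm", "data": {"plan": [{"x": -0.2,"y": 0.6,"z": 0,"rx": 0,"ry": 0,"rz": 0},{"x": -0.2,"y": 1,"z": 0,"rx": 0,"ry": 0,"rz": 0},{"x": -0.2,"y": 1,"z": 0,"rx": 0,"ry": 0,"rz": 0},{"x": -0.2,"y": 1,"z": 0,"rx": 0,"ry": 0,"rz": 0},{"x": -0.2,"y": 1,"z": 0,"rx": 0,"ry": 0,"rz": 0},{"x": -0.2,"y": 1,"z": 0,"rx": 0,"ry": 0,"rz": 0},{"x": -0.2,"y": 1,"z": 0,"rx": 0,"ry": 0,"rz": 0},{"x": -0.2,"y": 1,"z": 0,"rx": 0,"ry": 0,"rz": 0},{"x": -0.2,"y": 1,"z": 0,"rx": 0,"ry": 0,"rz": 0},{"x": -0.1,"y": 1,"z": 0,"rx": 0,"ry": 0,"rz": 0}], "jaw": -0.3}}

```text
t: 10.2
eef_pos: [457.1, -32.9, 120.3]
tcp_rot: [3.141, -0.0, 0.17]
ft_force: [0.9, 0.2, -0.0]
opening: 0.647
grip_force: 0.0
```

>>> {"op": "step_arm", "data": {"plan": [{"x": 0,"y": 0.7,"z": 0.2,"rx": 0,"ry": 0,"rz": 0},{"x": 0,"y": 0.4,"z": 0.4,"rx": 0,"ry": 0,"rz": 0},{"x": 0,"y": 0,"z": 0.5,"rx": 0,"ry": 0,"rz": 0},{"x": 0,"y": 0,"z": 0.4,"rx": 0,"ry": 0,"rz": 0},{"x": 0,"y": 0,"z": 0.3,"rx": 0,"ry": 0,"rz": 0},{"x": 0,"y": 0,"z": 0,"rx": 0,"ry": 0,"rz": 0},{"x": 0,"y": 0,"z": 0,"rx": 0,"ry": 0,"rz": 0},{"x": 0,"y": 0,"z": 0,"rx": 0,"ry": 0,"rz": 0},{"x": 0,"y": 0,"z": 0,"rx": 0,"ry": 0,"rz": 0},{"x": 0,"y": 0,"z": 0,"rx": 0,"ry": 0,"rz": 0}]}}

```text
t: 11.03
eef_pos: [462.4, -58.7, 75.1]
tcp_rot: [3.141, -0.001, 0.17]
ft_force: [0.8, -0.6, -0.1]
opening: 0.65
grip_force: 0.0
```

```bash
python3 go.py 461.5 -58.3 18 0.17;  python3 - <<'E'
from h import *
c=cam("side"); cv2.imwrite("pics/s2.png",cv2.resize(c["image"][150:340,150:430,::-1],None,fx=2.8,fy=2.8,interpolation=cv2.INTER_CUBIC))
E
```

```text
t 11.03 pos [462.4 -58.7  75.1] rot [ 3.141e+00 -1.000e-03  1.700e-01] open 0.65 F [ 0.8 -0.6 -0.1] j6 1.13
shift units [-0.04 -0.02  2.28] turn units [ 0.   -0.01  0.  ]
```

View pics/s2.png

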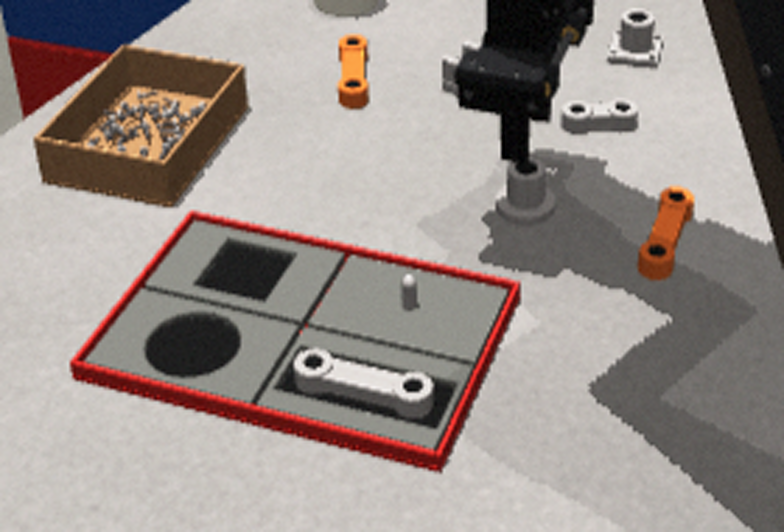

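The link lies in its pocket at crop (360,380), and the gripper is over the bush at (525,190). I'll go down and grip it.

>>> {"op": "step_arm", "data": {"plan": [{"x": 0,"y": 0,"z": 0.4,"rx": 0,"ry": 0,"rz": 0},{"x": 0,"y": 0,"z": 0.4,"rx": 0,"ry": 0,"rz": 0},{"x": 0,"y": 0,"z": 0.4,"rx": 0,"ry": 0,"rz": 0},{"x": 0,"y": 0,"z": 0.4,"rx": 0,"ry": 0,"rz": 0},{"x": 0,"y": 0,"z": 0.4,"rx": 0,"ry": 0,"rz": 0},{"x": 0,"y": 0,"z": 0.2,"rx": 0,"ry": 0,"rz": 0},{"x": 0,"y": 0,"z": 0,"rx": 0,"ry": 0,"rz": 0},{"x": 0,"y": 0,"z": 0,"rx": 0,"ry": 0,"rz": 0},{"x": 0,"y": 0,"z": 0,"rx": 0,"ry": 0,"rz": 0},{"x": 0,"y": 0,"z": 0,"rx": 0,"ry": 0,"rz": 0}]}}

```text
t: 11.92
eef_pos: [462.5, -58.9, 20.2]
tcp_rot: [3.141, -0.001, 0.17]
ft_force: [0.2, -0.1, -0.7]
opening: 0.65
grip_force: 0.0
```

>>> {"op": "step_arm", "data": {"plan": [{"x": 0,"y": 0,"z": 0,"rx": 0,"ry": 0,"rz": 0},{"x": 0,"y": 0,"z": 0,"rx": 0,"ry": 0,"rz": 0},{"x": 0,"y": 0,"z": 0,"rx": 0,"ry": 0,"rz": 0},{"x": 0,"y": 0,"z": 0,"rx": 0,"ry": 0,"rz": 0},{"x": 0,"y": 0,"z": 0,"rx": 0,"ry": 0,"rz": 0},{"x": 0,"y": 0,"z": 0,"rx": 0,"ry": 0,"rz": 0},{"x": 0,"y": 0,"z": 0,"rx": 0,"ry": 0,"rz": 0},{"x": 0,"y": 0,"z": 0,"rx": 0,"ry": 0,"rz": 0},{"x": 0,"y": 0,"z": 0,"rx": 0,"ry": 0,"rz": 0},{"x": 0,"y": 0,"z": 0,"rx": 0,"ry": 0,"rz": 0}], "jaw": 1}}

```text
t: 12.75
eef_pos: [462.3, -58.8, 19.7]
tcp_rot: [3.141, -0.0, 0.17]
ft_force: [-0.6, -0.8, 2.3]
opening: 0.351
grip_force: 30.0
```

>>> {"op": "step_arm", "data": {"plan": [{"x": 0,"y": 0,"z": -0.4,"rx": 0,"ry": 0,"rz": 0},{"x": 0,"y": 0,"z": -0.6,"rx": 0,"ry": 0,"rz": 0},{"x": 0,"y": 0,"z": -0.7,"rx": 0,"ry": 0,"rz": 0},{"x": 0,"y": 0,"z": -0.7,"rx": 0,"ry": 0,"rz": 0},{"x": 0,"y": 0,"z": -0.6,"rx": 0,"ry": 0,"rz": 0},{"x": 0,"y": 0,"z": -0.2,"rx": 0,"ry": 0,"rz": 0},{"x": 0,"y": 0,"z": 0,"rx": 0,"ry": 0,"rz": 0},{"x": 0,"y": 0,"z": 0,"rx": 0,"ry": 0,"rz": 0},{"x": 0,"y": 0,"z": 0,"rx": 0,"ry": 0,"rz": 0},{"x": 0,"y": 0,"z": 0,"rx": 0,"ry": 0,"rz": 0}]}}

```text
t: 13.58
eef_pos: [461.8, -58.7, 98.7]
tcp_rot: [-3.141, 0.002, 0.17]
ft_force: [-0.4, 0.1, -2.4]
opening: 0.349
grip_force: 30.0
```

```bash
python3 go.py 608 236 28 0.17
```

```text
t 13.58 pos [461.8 -58.7  98.7] rot [-3.141e+00  2.000e-03  1.700e-01] open 0.349 F [-0.4  0.1 -2.4] j6 1.13
shift units [  7.76 -10.63   2.82] turn units [-0.01  0.02 -0.  ]
```

>>> {"op": "step_arm", "data": {"plan": [{"x": 0.4,"y": -0.5,"z": 0,"rx": 0,"ry": 0,"rz": 0},{"x": 0.7,"y": -0.9,"z": 0,"rx": 0,"ry": 0,"rz": 0},{"x": 0.7,"y": -1,"z": 0,"rx": 0,"ry": 0,"rz": 0},{"x": 0.7,"y": -1,"z": 0,"rx": 0,"ry": 0,"rz": 0},{"x": 0.7,"y": -1,"z": 0,"rx": 0,"ry": 0,"rz": 0},{"x": 0.7,"y": -1,"z": 0,"rx": 0,"ry": 0,"rz": 0},{"x": 0.7,"y": -1,"z": 0,"rx": 0,"ry": 0,"rz": 0},{"x": 0.7,"y": -1,"z": 0,"rx": 0,"ry": 0,"rz": 0},{"x": 0.7,"y": -1,"z": 0,"rx": 0,"ry": 0,"rz": 0},{"x": 0.7,"y": -0.9,"z": 0,"rx": 0,"ry": 0,"rz": 0}]}}

```text
t: 14.42
eef_pos: [588.0, 200.4, 98.4]
tcp_rot: [3.141, 0.002, 0.17]
ft_force: [0.1, -0.0, -3.0]
opening: 0.354
grip_force: 30.0
```

>>> {"op": "step_arm", "data": {"plan": [{"x": 0.7,"y": -0.9,"z": 0,"rx": 0,"ry": 0,"rz": 0},{"x": 0.3,"y": -0.4,"z": 0,"rx": 0,"ry": 0,"rz": 0},{"x": 0,"y": 0,"z": 0.4,"rx": 0,"ry": 0,"rz": 0},{"x": 0,"y": 0,"z": 0.6,"rx": 0,"ry": 0,"rz": 0},{"x": 0,"y": 0,"z": 0.6,"rx": 0,"ry": 0,"rz": 0},{"x": 0,"y": 0,"z": 0.5,"rx": 0,"ry": 0,"rz": 0},{"x": 0,"y": 0,"z": 0.3,"rx": 0,"ry": 0,"rz": 0},{"x": 0,"y": 0,"z": 0,"rx": 0,"ry": 0,"rz": 0},{"x": 0,"y": 0,"z": 0,"rx": 0,"ry": 0,"rz": 0},{"x": 0,"y": 0,"z": 0,"rx": 0,"ry": 0,"rz": 0}]}}

```text
t: 15.25
eef_pos: [607.5, 234.8, 40.1]
tcp_rot: [3.142, -0.001, 0.17]
ft_force: [0.5, -0.3, -2.6]
opening: 0.352
grip_force: 30.0
```

```bash
python3 go.py 608 236 28 0.17
```

```text
t 15.25 pos [607.5 234.8  40.1] rot [ 3.142e+00 -1.000e-03  1.700e-01] open 0.352 F [ 0.5 -0.3 -2.6] j6 1.67
shift units [ 0.03 -0.04  0.49] turn units [ 0.   -0.01 -0.  ]
```

>>> {"op": "step_arm", "data": {"plan": [{"x": 0,"y": 0,"z": 0.2,"rx": 0,"ry": 0,"rz": 0},{"x": 0,"y": 0,"z": 0.15,"rx": 0,"ry": 0,"rz": 0},{"x": 0,"y": 0,"z": 0.1,"rx": 0,"ry": 0,"rz": 0},{"x": 0,"y": 0,"z": 0.06,"rx": 0,"ry": 0,"rz": 0},{"x": 0,"y": 0,"z": 0,"rx": 0,"ry": 0,"rz": 0},{"x": 0,"y": 0,"z": 0,"rx": 0,"ry": 0,"rz": 0},{"x": 0,"y": 0,"z": 0,"rx": 0,"ry": 0,"rz": 0},{"x": 0,"y": 0,"z": 0,"rx": 0,"ry": 0,"rz": 0},{"x": 0,"y": 0,"z": 0,"rx": 0,"ry": 0,"rz": 0},{"x": 0,"y": 0,"z": 0,"rx": 0,"ry": 0,"rz": 0}]}}

```text
t: 16.08
eef_pos: [607.1, 234.9, 27.7]
tcp_rot: [3.141, -0.0, 0.17]
ft_force: [-2.0, -1.1, 6.1]
opening: 0.352
grip_force: 30.0
```

Contact. I'll release, lift clear and turn toward the fork's yaw.

>>> {"op": "step_arm", "data": {"plan": [{"x": 0,"y": 0,"z": 0,"rx": 0,"ry": 0,"rz": 0},{"x": 0,"y": 0,"z": 0,"rx": 0,"ry": 0,"rz": 0},{"x": 0,"y": 0,"z": 0,"rx": 0,"ry": 0,"rz": 0},{"x": 0,"y": 0,"z": 0,"rx": 0,"ry": 0,"rz": 0},{"x": 0,"y": 0,"z": -0.4,"rx": 0,"ry": 0,"rz": 0},{"x": 0,"y": 0,"z": -0.6,"rx": 0,"ry": 0,"rz": 0},{"x": 0,"y": 0,"z": -0.7,"rx": 0,"ry": 0,"rz": 0.7},{"x": 0,"y": 0,"z": -0.8,"rx": 0,"ry": 0,"rz": 0.7},{"x": 0,"y": 0,"z": -0.8,"rx": 0,"ry": 0,"rz": 0.7},{"x": 0,"y": 0,"z": -0.4,"rx": 0,"ry": 0,"rz": 0.7}], "jaw": -0.1}}

```text
t: 16.92
eef_pos: [608.0, 235.2, 122.6]
tcp_rot: [-3.14, -0.003, -0.114]
ft_force: [0.1, 0.4, -0.2]
opening: 0.55
grip_force: 0.0
```

```bash
python3 go.py 596 -210 22 -0.118
```

```text
t 16.92 pos [608.  235.2 122.6] rot [-3.14e+00 -3.00e-03 -1.14e-01] open 0.55 F [ 0.1  0.4 -0.2] j6 1.95
shift units [ 1.53 17.75  4.01] turn units [-0.01 -0.03  0.04]
```

>>> {"op": "step_arm", "data": {"plan": [{"x": 0.1,"y": 0.6,"z": 0,"rx": 0,"ry": 0,"rz": 0},{"x": 0.1,"y": 1,"z": 0,"rx": 0,"ry": 0,"rz": 0},{"x": 0.1,"y": 1,"z": 0,"rx": 0,"ry": 0,"rz": 0},{"x": 0.1,"y": 1,"z": 0,"rx": 0,"ry": 0,"rz": 0},{"x": 0.1,"y": 1,"z": 0,"rx": 0,"ry": 0,"rz": 0},{"x": 0.1,"y": 1,"z": 0,"rx": 0,"ry": 0,"rz": 0},{"x": 0.1,"y": 1,"z": 0,"rx": 0,"ry": 0,"rz": 0},{"x": 0.1,"y": 1,"z": 0,"rx": 0,"ry": 0,"rz": 0},{"x": 0.1,"y": 1,"z": 0,"rx": 0,"ry": 0,"rz": 0},{"x": 0.1,"y": 1,"z": 0,"rx": 0,"ry": 0,"rz": 0}], "jaw": -0.6}}

```text
t: 17.75
eef_pos: [605.0, -8.3, 119.2]
tcp_rot: [3.141, 0.001, -0.108]
ft_force: [1.0, -0.3, 0.1]
opening: 0.806
grip_force: 0.0
```

>>> {"op": "step_arm", "data": {"plan": [{"x": 0.1,"y": 1,"z": 0,"rx": 0,"ry": 0,"rz": 0},{"x": 0.1,"y": 1,"z": 0,"rx": 0,"ry": 0,"rz": 0},{"x": 0.1,"y": 1,"z": 0,"rx": 0,"ry": 0,"rz": 0},{"x": 0.1,"y": 1,"z": 0,"rx": 0,"ry": 0,"rz": 0},{"x": 0.1,"y": 1,"z": 0,"rx": 0,"ry": 0,"rz": 0},{"x": 0,"y": 1,"z": 0.2,"rx": 0,"ry": 0,"rz": 0},{"x": 0,"y": 1,"z": 0.3,"rx": 0,"ry": 0,"rz": 0},{"x": 0,"y": 0.7,"z": 0.4,"rx": 0,"ry": 0,"rz": 0},{"x": 0,"y": 0.4,"z": 0.3,"rx": 0,"ry": 0,"rz": 0},{"x": 0,"y": 0,"z": 0,"rx": 0,"ry": 0,"rz": 0}]}}

```text
t: 18.58
eef_pos: [594.4, -210.8, 87.7]
tcp_rot: [-3.141, 0.002, -0.111]
ft_force: [-0.7, 0.3, 0.7]
opening: 0.801
grip_force: 0.0
```

```bash
python3 go.py 596 -210 18 -0.118;  python3 - <<'E'
from h import *
c=cam("wrist"); cv2.imwrite("pics/w2.png",c["image"][100:320,150:500,::-1])
c=cam("side"); cv2.imwrite("pics/s3.png",cv2.resize(c["image"][130:340,150:430,::-1],None,fx=2.8,fy=2.8,interpolation=cv2.INTER_CUBIC))
E
```

```text
t 18.58 pos [ 594.4 -210.8   87.7] rot [-3.141e+00  2.000e-03 -1.110e-01] open 0.801 F [-0.7  0.3  0.7] j6 1.24
shift units [ 0.07 -0.04  2.79] turn units [-0.01  0.02  0.07]
```

View pics/w2.png

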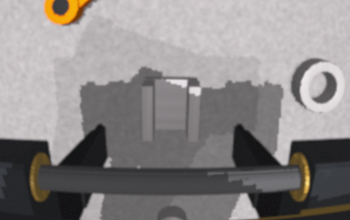

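View pics/s3.png

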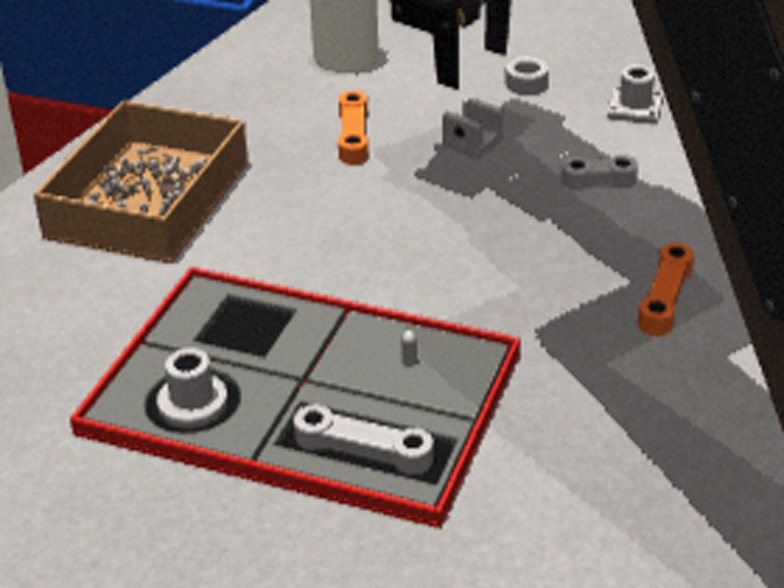

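The bush stands flat in the round pocket at (190,390) in the side crop. In the wrist crop the fork's cheeks (147 and 195) are centred between the fingers (100 and 238). Gripping it now.

>>> {"op": "step_arm", "data": {"plan": [{"x": 0.1,"y": 0,"z": 0.4,"rx": 0,"ry": 0,"rz": 0},{"x": 0,"y": 0,"z": 0.5,"rx": 0,"ry": 0,"rz": 0},{"x": 0,"y": 0,"z": 0.5,"rx": 0,"ry": 0,"rz": 0},{"x": 0,"y": 0,"z": 0.5,"rx": 0,"ry": 0,"rz": 0},{"x": 0,"y": 0,"z": 0.5,"rx": 0,"ry": 0,"rz": 0},{"x": 0,"y": 0,"z": 0.3,"rx": 0,"ry": 0,"rz": 0},{"x": 0,"y": 0,"z": 0.1,"rx": 0,"ry": 0,"rz": 0},{"x": 0,"y": 0,"z": 0,"rx": 0,"ry": 0,"rz": 0},{"x": 0,"y": 0,"z": 0,"rx": 0,"ry": 0,"rz": 0},{"x": 0,"y": 0,"z": 0,"rx": 0,"ry": 0,"rz": 0}]}}

```text
t: 19.52
eef_pos: [598.6, -209.5, 19.9]
tcp_rot: [3.141, -0.001, -0.11]
ft_force: [-0.2, -0.1, -0.9]
opening: 0.801
grip_force: 0.0
```

>>> {"op": "step_arm", "data": {"plan": [{"x": 0,"y": 0,"z": 0,"rx": 0,"ry": 0,"rz": 0},{"x": 0,"y": 0,"z": 0,"rx": 0,"ry": 0,"rz": 0},{"x": 0,"y": 0,"z": 0,"rx": 0,"ry": 0,"rz": 0},{"x": 0,"y": 0,"z": 0,"rx": 0,"ry": 0,"rz": 0},{"x": 0,"y": 0,"z": 0,"rx": 0,"ry": 0,"rz": 0},{"x": 0,"y": 0,"z": 0,"rx": 0,"ry": 0,"rz": 0},{"x": 0,"y": 0,"z": 0,"rx": 0,"ry": 0,"rz": 0},{"x": 0,"y": 0,"z": 0,"rx": 0,"ry": 0,"rz": 0},{"x": 0,"y": 0,"z": 0,"rx": 0,"ry": 0,"rz": 0},{"x": 0,"y": 0,"z": 0,"rx": 0,"ry": 0,"rz": 0}], "jaw": 1}}

```text
t: 20.35
eef_pos: [598.4, -209.5, 19.5]
tcp_rot: [3.141, -0.0, -0.11]
ft_force: [0.5, -2.2, 2.0]
opening: 0.46
grip_force: 30.0
```

>>> {"op": "step_arm", "data": {"plan": [{"x": 0,"y": 0,"z": -0.4,"rx": 0,"ry": 0,"rz": 0},{"x": 0,"y": 0,"z": -0.6,"rx": 0,"ry": 0,"rz": 0},{"x": 0,"y": 0,"z": -0.7,"rx": 0,"ry": 0,"rz": 0},{"x": 0,"y": 0,"z": -0.7,"rx": 0,"ry": 0,"rz": -0.7},{"x": 0,"y": 0,"z": -0.7,"rx": 0,"ry": 0,"rz": -0.7},{"x": 0,"y": 0,"z": -0.4,"rx": 0,"ry": 0,"rz": -0.7},{"x": 0,"y": 0,"z": 0,"rx": 0,"ry": 0,"rz": -0.7},{"x": 0,"y": 0,"z": 0,"rx": 0,"ry": 0,"rz": 0},{"x": 0,"y": 0,"z": 0,"rx": 0,"ry": 0,"rz": 0},{"x": 0,"y": 0,"z": 0,"rx": 0,"ry": 0,"rz": 0}]}}

```text
t: 21.18
eef_pos: [597.9, -209.0, 106.5]
tcp_rot: [-3.141, 0.001, 0.168]
ft_force: [-0.2, -0.0, -3.0]
opening: 0.46
grip_force: 30.0
```

```bash
python3 go.py 623.7 142 23 0.17
```

```text
t 21.18 pos [ 597.9 -209.   106.5] rot [-3.141e+00  1.000e-03  1.680e-01] open 0.46 F [-0.2 -0.  -3. ] j6 0.96
shift units [  3.36 -13.67   3.35] turn units [-0.01  0.01 -0.02]
```

>>> {"op": "step_arm", "data": {"plan": [{"x": 0.2,"y": -0.5,"z": 0,"rx": 0,"ry": 0,"rz": 0},{"x": 0.2,"y": -0.9,"z": 0,"rx": 0,"ry": 0,"rz": 0},{"x": 0.2,"y": -1,"z": 0,"rx": 0,"ry": 0,"rz": 0},{"x": 0.2,"y": -1,"z": 0,"rx": 0,"ry": 0,"rz": 0},{"x": 0.2,"y": -1,"z": 0,"rx": 0,"ry": 0,"rz": 0},{"x": 0.2,"y": -1,"z": 0,"rx": 0,"ry": 0,"rz": 0},{"x": 0.2,"y": -1,"z": 0,"rx": 0,"ry": 0,"rz": 0},{"x": 0.2,"y": -1,"z": 0,"rx": 0,"ry": 0,"rz": 0},{"x": 0.2,"y": -1,"z": 0,"rx": 0,"ry": 0,"rz": 0},{"x": 0.2,"y": -1,"z": 0,"rx": 0,"ry": 0,"rz": 0}]}}

```text
t: 22.02
eef_pos: [607.4, 32.8, 106.5]
tcp_rot: [-3.141, 0.001, 0.169]
ft_force: [0.5, 0.5, -4.3]
opening: 0.459
grip_force: 30.0
```

>>> {"op": "step_arm", "data": {"plan": [{"x": 0.3,"y": -1,"z": 0,"rx": 0,"ry": 0,"rz": 0},{"x": 0.3,"y": -1,"z": 0,"rx": 0,"ry": 0,"rz": 0},{"x": 0.3,"y": -1,"z": 0,"rx": 0,"ry": 0,"rz": 0},{"x": 0.3,"y": -0.8,"z": 0,"rx": 0,"ry": 0,"rz": 0},{"x": 0.2,"y": -0.5,"z": 0.2,"rx": 0,"ry": 0,"rz": 0},{"x": 0,"y": 0,"z": 0.6,"rx": 0,"ry": 0,"rz": 0},{"x": 0,"y": 0,"z": 0.7,"rx": 0,"ry": 0,"rz": 0},{"x": 0,"y": 0,"z": 0.7,"rx": 0,"ry": 0,"rz": 0},{"x": 0,"y": 0,"z": 0.4,"rx": 0,"ry": 0,"rz": 0},{"x": 0,"y": 0,"z": 0,"rx": 0,"ry": 0,"rz": 0}]}}

```text
t: 22.85
eef_pos: [622.8, 142.5, 39.2]
tcp_rot: [-3.141, 0.004, 0.169]
ft_force: [0.5, -0.5, -3.7]
opening: 0.457
grip_force: 30.0
```

```bash
python3 go.py 622 142 27.5 0.17
```

```text
t 22.85 pos [622.8 142.5  39.2] rot [-3.141  0.004  0.169] open 0.457 F [ 0.5 -0.5 -3.7] j6 1.52
shift units [-0.03  0.02  0.47] turn units [-0.    0.04 -0.01]
```

>>> {"op": "step_arm", "data": {"plan": [{"x": 0,"y": 0,"z": 0.2,"rx": 0,"ry": 0,"rz": 0},{"x": 0,"y": 0,"z": 0.15,"rx": 0,"ry": 0,"rz": 0},{"x": 0,"y": 0,"z": 0.1,"rx": 0,"ry": 0,"rz": 0},{"x": 0,"y": 0,"z": 0.05,"rx": 0,"ry": 0,"rz": 0},{"x": 0,"y": 0,"z": 0,"rx": 0,"ry": 0,"rz": 0},{"x": 0,"y": 0,"z": 0,"rx": 0,"ry": 0,"rz": 0},{"x": 0,"y": 0,"z": 0,"rx": 0,"ry": 0,"rz": 0},{"x": 0,"y": 0,"z": 0,"rx": 0,"ry": 0,"rz": 0},{"x": 0,"y": 0,"z": 0,"rx": 0,"ry": 0,"rz": 0},{"x": 0,"y": 0,"z": 0,"rx": 0,"ry": 0,"rz": 0}]}}

```text
t: 23.68
eef_pos: [624.2, 142.7, 29.5]
tcp_rot: [3.141, -0.0, 0.17]
ft_force: [-0.7, 0.2, -3.5]
opening: 0.462
grip_force: 30.0
```

>>> {"op": "step_arm", "data": {"plan": [{"x": 0,"y": 0,"z": 0.05,"rx": 0,"ry": 0,"rz": 0},{"x": 0,"y": 0,"z": 0.05,"rx": 0,"ry": 0,"rz": 0},{"x": 0,"y": 0,"z": 0.02,"rx": 0,"ry": 0,"rz": 0},{"x": 0,"y": 0,"z": 0,"rx": 0,"ry": 0,"rz": 0},{"x": 0,"y": 0,"z": 0,"rx": 0,"ry": 0,"rz": 0},{"x": 0,"y": 0,"z": 0,"rx": 0,"ry": 0,"rz": 0},{"x": 0,"y": 0,"z": 0,"rx": 0,"ry": 0,"rz": 0},{"x": 0,"y": 0,"z": 0,"rx": 0,"ry": 0,"rz": 0},{"x": 0,"y": 0,"z": 0,"rx": 0,"ry": 0,"rz": 0},{"x": 0,"y": 0,"z": 0,"rx": 0,"ry": 0,"rz": 0}]}}

```text
t: 24.52
eef_pos: [624.3, 142.7, 27.5]
tcp_rot: [3.141, -0.001, 0.17]
ft_force: [-3.0, -0.4, 8.3]
opening: 0.456
grip_force: 30.0
```

>>> {"op": "step_arm", "data": {"plan": [{"x": 0,"y": 0,"z": 0,"rx": 0,"ry": 0,"rz": 0},{"x": 0,"y": 0,"z": 0,"rx": 0,"ry": 0,"rz": 0},{"x": 0,"y": 0,"z": 0,"rx": 0,"ry": 0,"rz": 0},{"x": 0,"y": 0,"z": 0,"rx": 0,"ry": 0,"rz": 0},{"x": 0,"y": 0,"z": -0.4,"rx": 0,"ry": 0,"rz": 0},{"x": 0,"y": 0,"z": -0.6,"rx": 0,"ry": 0,"rz": 0},{"x": 0,"y": 0,"z": -0.7,"rx": 0,"ry": 0,"rz": 0},{"x": 0,"y": 0,"z": -0.8,"rx": 0,"ry": 0,"rz": 0},{"x": 0,"y": 0,"z": -0.8,"rx": 0,"ry": 0,"rz": 0},{"x": 0,"y": 0,"z": -0.4,"rx": 0,"ry": 0,"rz": 0}], "jaw": -0.3}}

```text
t: 25.35
eef_pos: [625.0, 142.8, 121.8]
tcp_rot: [3.141, -0.003, 0.17]
ft_force: [-0.6, 0.0, 0.8]
opening: 0.65
grip_force: 0.0
```

```bash
python3 go.py 598.5 -341 90 0.17
```

```text
t 25.35 pos [625.  142.8 121.8] rot [ 3.141e+00 -3.000e-03  1.700e-01] open 0.65 F [-0.6  0.   0.8] j6 1.52
shift units [-4.32 18.89  1.26] turn units [ 0.   -0.03 -0.  ]
```

>>> {"op": "step_arm", "data": {"plan": [{"x": -0.2,"y": 0.6,"z": 0,"rx": 0,"ry": 0,"rz": 0},{"x": -0.2,"y": 1,"z": 0,"rx": 0,"ry": 0,"rz": 0},{"x": -0.2,"y": 1,"z": 0,"rx": 0,"ry": 0,"rz": 0},{"x": -0.2,"y": 1,"z": 0,"rx": 0,"ry": 0,"rz": 0},{"x": -0.2,"y": 1,"z": 0,"rx": 0,"ry": 0,"rz": 0},{"x": -0.2,"y": 1,"z": 0,"rx": 0,"ry": 0,"rz": 0},{"x": -0.2,"y": 1,"z": 0,"rx": 0,"ry": 0,"rz": 0},{"x": -0.2,"y": 1,"z": 0,"rx": 0,"ry": 0,"rz": 0},{"x": -0.2,"y": 1,"z": 0,"rx": 0,"ry": 0,"rz": 0},{"x": -0.2,"y": 1,"z": 0,"rx": 0,"ry": 0,"rz": 0}], "jaw": -0.6}}

```text
t: 26.18
eef_pos: [614.4, -104.3, 118.0]
tcp_rot: [-3.141, 0.001, 0.17]
ft_force: [0.2, 0.6, 0.0]
opening: 0.797
grip_force: 0.0
```

>>> {"op": "step_arm", "data": {"plan": [{"x": -0.3,"y": 1,"z": 0,"rx": 0,"ry": 0,"rz": 0},{"x": -0.3,"y": 1,"z": 0,"rx": 0,"ry": 0,"rz": 0},{"x": -0.3,"y": 1,"z": 0,"rx": 0,"ry": 0,"rz": 0},{"x": -0.2,"y": 1,"z": 0,"rx": 0,"ry": 0,"rz": 0},{"x": -0.2,"y": 1,"z": 0,"rx": 0,"ry": 0,"rz": 0},{"x": -0.2,"y": 1,"z": 0.2,"rx": 0,"ry": 0,"rz": 0},{"x": -0.3,"y": 1,"z": 0.3,"rx": 0,"ry": 0,"rz": 0},{"x": -0.3,"y": 1,"z": 0.4,"rx": 0,"ry": 0,"rz": 0},{"x": -0.2,"y": 0.9,"z": 0.3,"rx": 0,"ry": 0,"rz": 0},{"x": 0,"y": 0.4,"z": 0.1,"rx": 0,"ry": 0,"rz": 0}]}}

```text
t: 27.02
eef_pos: [596.0, -344.1, 84.2]
tcp_rot: [-3.14, 0.002, 0.167]
ft_force: [-0.6, -0.1, 0.4]
opening: 0.801
grip_force: 0.0
```

```bash
python3 - <<'E'
from h import *
c=cam("wrist"); cv2.imwrite("pics/w3.png",c["image"][100:320,150:500,::-1])
c=cam("side"); cv2.imwrite("pics/s4.png",cv2.resize(c["image"][130:340,150:430,::-1],None,fx=2.8,fy=2.8,interpolation=cv2.INTER_CUBIC))
E
python3 go.py 598.5 -341 9 0.17
```

```text
t 27.12 pos [ 597.2 -342.7   85.1] rot [-3.141e+00  1.000e-03  1.680e-01] open 0.801 F [ 0.2  0.1 -0.5] j6 0.79
shift units [ 0.07 -0.05  3.05] turn units [-0.01  0.01 -0.02]
```

View pics/w3.png

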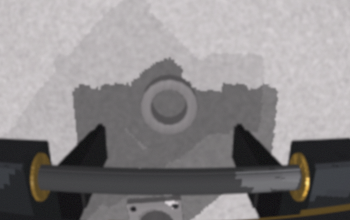

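View pics/s4.png

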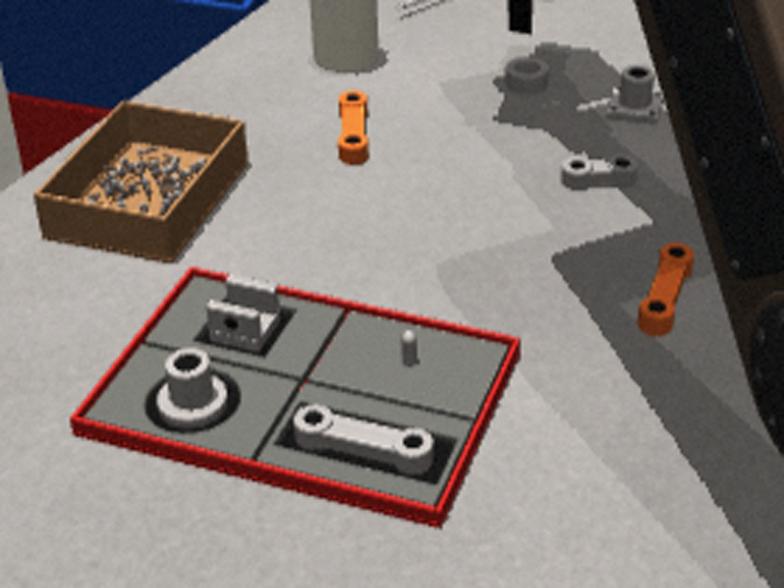

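The fork sits in the square pocket at (245,320), and the collar at wrist crop (169,103) is centred between the fingers. Gripping it.

>>> {"op": "step_arm", "data": {"plan": [{"x": 0.1,"y": 0,"z": 0.4,"rx": 0,"ry": 0,"rz": 0},{"x": 0,"y": 0,"z": 0.5,"rx": 0,"ry": 0,"rz": 0},{"x": 0,"y": 0,"z": 0.5,"rx": 0,"ry": 0,"rz": 0},{"x": 0,"y": 0,"z": 0.5,"rx": 0,"ry": 0,"rz": 0},{"x": 0,"y": 0,"z": 0.5,"rx": 0,"ry": 0,"rz": 0},{"x": 0,"y": 0,"z": 0.4,"rx": 0,"ry": 0,"rz": 0},{"x": 0,"y": 0,"z": 0.2,"rx": 0,"ry": 0,"rz": 0},{"x": 0,"y": 0,"z": 0,"rx": 0,"ry": 0,"rz": 0},{"x": 0,"y": 0,"z": 0,"rx": 0,"ry": 0,"rz": 0},{"x": 0,"y": 0,"z": 0,"rx": 0,"ry": 0,"rz": 0}]}}

```text
t: 27.95
eef_pos: [600.8, -341.0, 12.0]
tcp_rot: [3.141, -0.001, 0.17]
ft_force: [-0.4, -0.0, 0.0]
opening: 0.799
grip_force: 0.0
```

>>> {"op": "step_arm", "data": {"plan": [{"x": 0,"y": 0,"z": 0,"rx": 0,"ry": 0,"rz": 0},{"x": 0,"y": 0,"z": 0,"rx": 0,"ry": 0,"rz": 0},{"x": 0,"y": 0,"z": 0,"rx": 0,"ry": 0,"rz": 0},{"x": 0,"y": 0,"z": 0,"rx": 0,"ry": 0,"rz": 0},{"x": 0,"y": 0,"z": 0,"rx": 0,"ry": 0,"rz": 0},{"x": 0,"y": 0,"z": 0,"rx": 0,"ry": 0,"rz": 0},{"x": 0,"y": 0,"z": 0,"rx": 0,"ry": 0,"rz": 0},{"x": 0,"y": 0,"z": 0,"rx": 0,"ry": 0,"rz": 0},{"x": 0,"y": 0,"z": 0,"rx": 0,"ry": 0,"rz": 0},{"x": 0,"y": 0,"z": 0,"rx": 0,"ry": 0,"rz": 0}], "jaw": 1}}

```text
t: 28.78
eef_pos: [600.6, -340.9, 11.6]
tcp_rot: [3.141, -0.0, 0.17]
ft_force: [-1.1, -1.0, 3.1]
opening: 0.477
grip_force: 30.0
```

>>> {"op": "step_arm", "data": {"plan": [{"x": 0,"y": 0,"z": -0.4,"rx": 0,"ry": 0,"rz": 0},{"x": 0,"y": 0,"z": -0.6,"rx": 0,"ry": 0,"rz": 0},{"x": 0,"y": 0,"z": -0.7,"rx": 0,"ry": 0,"rz": 0},{"x": 0,"y": 0,"z": -0.7,"rx": 0,"ry": 0,"rz": 0},{"x": 0,"y": 0,"z": -0.7,"rx": 0,"ry": 0,"rz": 0},{"x": 0,"y": 0,"z": -0.6,"rx": 0,"ry": 0,"rz": 0},{"x": 0,"y": 0,"z": -0.3,"rx": 0,"ry": 0,"rz": 0},{"x": 0,"y": 0,"z": 0,"rx": 0,"ry": 0,"rz": 0},{"x": 0,"y": 0,"z": 0,"rx": 0,"ry": 0,"rz": 0},{"x": 0,"y": 0,"z": 0,"rx": 0,"ry": 0,"rz": 0}]}}

```text
t: 29.62
eef_pos: [600.1, -340.5, 110.4]
tcp_rot: [-3.141, 0.001, 0.17]
ft_force: [0.3, 0.3, -1.6]
opening: 0.473
grip_force: 30.0
```

```bash
python3 go.py 479 114.5 90 0.17
```

```text
t 29.62 pos [ 600.1 -340.5  110.4] rot [-3.141e+00  1.000e-03  1.700e-01] open 0.473 F [ 0.3  0.3 -1.6] j6 0.79
shift units [ -1.7  -18.75   0.84] turn units [-0.01  0.01 -0.  ]
```

>>> {"op": "step_arm", "data": {"plan": [{"x": -0.1,"y": -0.5,"z": 0,"rx": 0,"ry": 0,"rz": 0},{"x": -0.1,"y": -1,"z": 0,"rx": 0,"ry": 0,"rz": 0},{"x": -0.1,"y": -1,"z": 0,"rx": 0,"ry": 0,"rz": 0},{"x": -0.1,"y": -1,"z": 0,"rx": 0,"ry": 0,"rz": 0},{"x": -0.1,"y": -1,"z": 0,"rx": 0,"ry": 0,"rz": 0},{"x": -0.1,"y": -1,"z": 0,"rx": 0,"ry": 0,"rz": 0},{"x": -0.1,"y": -1,"z": 0,"rx": 0,"ry": 0,"rz": 0},{"x": -0.1,"y": -1,"z": 0,"rx": 0,"ry": 0,"rz": 0},{"x": -0.1,"y": -1,"z": 0,"rx": 0,"ry": 0,"rz": 0},{"x": -0.1,"y": -1,"z": 0,"rx": 0,"ry": 0,"rz": 0}]}}

```text
t: 30.45
eef_pos: [534.9, -109.7, 110.5]
tcp_rot: [-3.141, 0.001, 0.17]
ft_force: [-0.8, 0.2, -0.9]
opening: 0.474
grip_force: 30.0
```

>>> {"op": "step_arm", "data": {"plan": [{"x": -0.1,"y": -1,"z": 0,"rx": 0,"ry": 0,"rz": 0},{"x": -0.1,"y": -1,"z": 0,"rx": 0,"ry": 0,"rz": 0},{"x": -0.1,"y": -1,"z": 0,"rx": 0,"ry": 0,"rz": 0},{"x": -0.1,"y": -1,"z": 0,"rx": 0,"ry": 0,"rz": 0},{"x": -0.1,"y": -1,"z": 0,"rx": 0,"ry": 0,"rz": 0},{"x": -0.1,"y": -1,"z": 0,"rx": 0,"ry": 0,"rz": 0},{"x": -0.1,"y": -1,"z": 0.2,"rx": 0,"ry": 0,"rz": 0},{"x": 0,"y": -1,"z": 0.4,"rx": 0,"ry": 0,"rz": 0},{"x": 0,"y": -0.8,"z": 0.4,"rx": 0,"ry": 0,"rz": 0},{"x": 0,"y": -0.5,"z": 0.2,"rx": 0,"ry": 0,"rz": 0}]}}

```text
t: 31.28
eef_pos: [477.9, 116.9, 79.8]
tcp_rot: [-3.141, 0.002, 0.171]
ft_force: [-1.0, -0.6, -0.6]
opening: 0.475
grip_force: 30.0
```

```bash
python3 - <<'E'
from h import *
import time
cam("wrist")
c=cam("wrist"); cv2.imwrite("pics/w4.png",cv2.resize(c["image"][180:320,240:400,::-1],None,fx=4,fy=4))
c=cam("side"); cv2.imwrite("pics/s5.png",cv2.resize(c["image"][200:340,220:360,::-1],None,fx=4,fy=4,interpolation=cv2.INTER_CUBIC))
E
python3 go.py 480 114.5 25.6 0.17
```

```text
t 31.43 pos [478.6 115.8  80.5] rot [-3.142e+00  2.000e-03  1.720e-01] open 0.474 F [-0.3 -0.1 -0.7] j6 1.5
shift units [0.05 0.06 2.2 ] turn units [-0.    0.02  0.02]
```

View pics/s5.png

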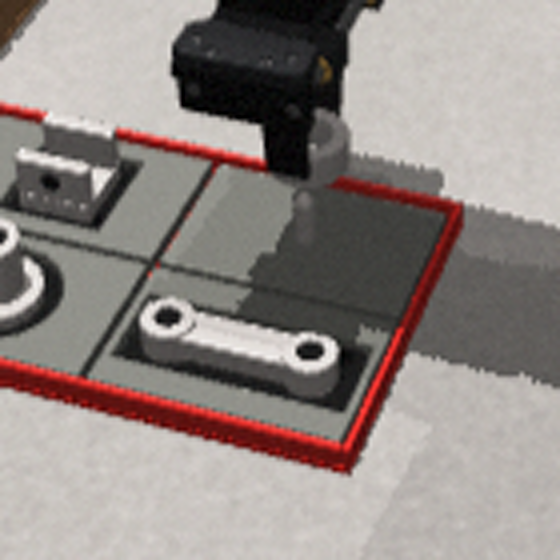

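The collar hangs above the post, whose top is at crop (304,195). I'll check the post's position with side-camera rays before lowering.

Run:
```python
from h import *
import pickle
s=pickle.load(open("side.pkl","rb"))
print("post top side",ray(s,[220+304/4,200+194/4],43).round(1))
# calibration check of side: link/bush placed known
print("bush top",ray(s,[338,211],44).round(1), "true ~[462,-58]")
R=np.array(s["R"])
for X in ([479,114.5,43],[479,114.5,14]):
    p=R@X+s["t"]; print(X,(p[:2]/p[2]*s["f"]+[s["cx"],s["cy"]]-[220,200])*4)
```

```text
post top side [[479.6 114.6  43. ]]
bush top [[458.8 -55.5  44. ]] true ~[462,-58]
[479, 114.5, 43] [304.93864683 194.23116612]
[479, 114.5, 14] [305.87500939 233.48239738]
```

The post is at about (479.5,114.5), so I'll lower 2.2 units.

>>> {"op": "step_arm", "data": {"plan": [{"x": 0.05,"y": 0.05,"z": 0.3,"rx": 0,"ry": 0,"rz": 0},{"x": 0,"y": 0,"z": 0.3,"rx": 0,"ry": 0,"rz": 0},{"x": 0,"y": 0,"z": 0.3,"rx": 0,"ry": 0,"rz": 0},{"x": 0,"y": 0,"z": 0.3,"rx": 0,"ry": 0,"rz": 0},{"x": 0,"y": 0,"z": 0.3,"rx": 0,"ry": 0,"rz": 0},{"x": 0,"y": 0,"z": 0.3,"rx": 0,"ry": 0,"rz": 0},{"x": 0,"y": 0,"z": 0.2,"rx": 0,"ry": 0,"rz": 0},{"x": 0,"y": 0,"z": 0.1,"rx": 0,"ry": 0,"rz": 0},{"x": 0,"y": 0,"z": 0,"rx": 0,"ry": 0,"rz": 0},{"x": 0,"y": 0,"z": 0,"rx": 0,"ry": 0,"rz": 0}]}}

```text
t: 32.27
eef_pos: [480.7, 114.3, 28.8]
tcp_rot: [3.142, 0.0, 0.17]
ft_force: [-0.9, 0.8, -1.3]
opening: 0.475
grip_force: 30.0
```

>>> {"op": "step_arm", "data": {"plan": [{"x": 0,"y": 0,"z": 0.05,"rx": 0,"ry": 0,"rz": 0},{"x": 0,"y": 0,"z": 0.05,"rx": 0,"ry": 0,"rz": 0},{"x": 0,"y": 0,"z": 0.05,"rx": 0,"ry": 0,"rz": 0},{"x": 0,"y": 0,"z": 0,"rx": 0,"ry": 0,"rz": 0},{"x": 0,"y": 0,"z": 0,"rx": 0,"ry": 0,"rz": 0},{"x": 0,"y": 0,"z": 0,"rx": 0,"ry": 0,"rz": 0},{"x": 0,"y": 0,"z": 0,"rx": 0,"ry": 0,"rz": 0},{"x": 0,"y": 0,"z": 0,"rx": 0,"ry": 0,"rz": 0},{"x": 0,"y": 0,"z": 0,"rx": 0,"ry": 0,"rz": 0},{"x": 0,"y": 0,"z": 0,"rx": 0,"ry": 0,"rz": 0}]}}

```text
t: 33.1
eef_pos: [480.8, 114.3, 25.5]
tcp_rot: [3.141, -0.001, 0.17]
ft_force: [-1.7, -0.2, 5.5]
opening: 0.476
grip_force: 30.0
```

>>> {"op": "step_arm", "data": {"plan": [{"x": 0,"y": 0,"z": 0,"rx": 0,"ry": 0,"rz": 0},{"x": 0,"y": 0,"z": 0,"rx": 0,"ry": 0,"rz": 0},{"x": 0,"y": 0,"z": 0,"rx": 0,"ry": 0,"rz": 0},{"x": 0,"y": 0,"z": 0,"rx": 0,"ry": 0,"rz": 0},{"x": 0,"y": 0,"z": -0.4,"rx": 0,"ry": 0,"rz": 0},{"x": 0,"y": 0,"z": -0.6,"rx": 0,"ry": 0,"rz": 0},{"x": 0,"y": 0,"z": -0.8,"rx": 0,"ry": 0,"rz": 0},{"x": 0,"y": 0,"z": -0.9,"rx": 0,"ry": 0,"rz": 0},{"x": 0,"y": 0,"z": -0.9,"rx": 0,"ry": 0,"rz": 0},{"x": 0,"y": 0,"z": -0.8,"rx": 0,"ry": 0,"rz": 0}], "jaw": -0.3}}

```text
t: 33.93
eef_pos: [480.6, 114.2, 137.1]
tcp_rot: [3.141, -0.001, 0.17]
ft_force: [0.6, -0.4, -0.0]
opening: 0.653
grip_force: 0.0
```

>>> {"op": "step_arm", "data": {"plan": [{"x": 0,"y": 0.6,"z": -0.4,"rx": 0,"ry": 0,"rz": 0},{"x": 0,"y": 1,"z": -0.4,"rx": 0,"ry": 0,"rz": 0},{"x": 0,"y": 1,"z": -0.4,"rx": 0,"ry": 0,"rz": 0},{"x": 0,"y": 1,"z": -0.3,"rx": 0,"ry": 0,"rz": 0},{"x": 0,"y": 1,"z": -0.3,"rx": 0,"ry": 0,"rz": 0},{"x": 0,"y": 1,"z": 0,"rx": 0,"ry": 0,"rz": 0},{"x": 0,"y": 1,"z": 0,"rx": 0,"ry": 0,"rz": 0},{"x": 0,"y": 0.6,"z": 0,"rx": 0,"ry": 0,"rz": 0},{"x": 0,"y": 0,"z": 0,"rx": 0,"ry": 0,"rz": 0},{"x": 0,"y": 0,"z": 0,"rx": 0,"ry": 0,"rz": 0}]}}

```text
t: 34.77
eef_pos: [510.8, -63.5, 180.5]
tcp_rot: [3.142, -0.0, 0.168]
ft_force: [0.1, -0.2, -0.7]
opening: 0.647
grip_force: 0.0
```

Run:
```python
from h import *
a=cam("side")["image"][150:345,150:430]; t=cam("top"); b=t["image"][100:275,150:500]; P=cloud(t)
f=lambda i:cv2.resize(i[:,:,::-1],(560,int(560*i.shape[0]/i.shape[1])),interpolation=cv2.INTER_CUBIC)
a,b=f(a),f(b); cv2.imwrite("pics/fin.png",cv2.resize(np.vstack([a,b]),None,fx=.88,fy=.88))
for n,x,y,r,lo,hi,e in [("link",464,212,60,21,40,26),("bush hub",608,236,30,42,70,52),("fork cheeks",624,142,32,38,60,46),("collar",480,114,28,28,40,36)]:
    m=(np.hypot(P[...,0]-x,P[...,1]-y)<r)&(P[...,2]>lo)&(P[...,2]<hi); q=P[m]; print(n,len(q),np.round(cv2.minAreaRect(q[:,:2].astype(np.float32))[0],1),"z",np.round(np.median(q[:,2]),1),"expect",e)
```

```text
link 686 [462.  230.4] z 27.4 expect 26
bush hub 250 [607.5 235.3] z 52.6 expect 52
fork cheeks 225 [622.8 142.8] z 46.1 expect 46
collar 294 [479.9 114.9] z 36.1 expect 36
```

View pics/fin.png

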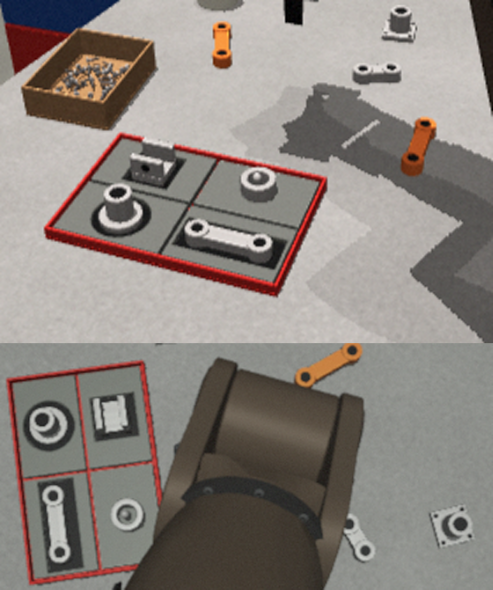

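All four parts are seated at the expected heights: link at (230,235) in the oblong pocket, bush at (120,210), fork at (150,165), and collar over the post at (258,183). The look-alikes haven't been touched.

```bash
python3 -c "
from cell import *
print(job_done())"
```

```text
the job is handed in; nothing more can be done
None
```

The kit is made up in the red tray and handed in at about 35 s: long link, round-flanged bush, fork and collar placed in that order, with the short link and square-flanged bush left on the bench.

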